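# Knock the palm-sugar cakes out of their mould

## Robot

A 6-joint arm with a two-finger parallel gripper is mounted at the origin on the work surface. World frame = base frame: x ahead of the robot, y to its left, z up, the work surface at z = 0. Lengths are in m, angles in degrees, forces in N, time in s.
With the tool pointing down it reaches from about 0.35 to 0.875 m from the base axis. Payload 4.2 kg.
Tool frame: the origin (TCP) lies between the finger pads; the fingertips stand 11 mm ahead of it and the grasp point (between the pads) lies 8 mm behind it (bot.finger_overhang is the distance from the TCP to the fingertips, in m); z points along the fingers, y is the direction in which the jaws open and shut (so a half turn about z gives the same grasp; the last joint's range is limited). The gripper opens to 87 mm and grips with 3 to 60 N. Pads are 19 mm wide; open, the fingers measure 117 mm over their backs; the gripper's body (75 mm by 190 mm) begins 51 mm behind the grasp point.
Start: joints at [-53.938, 22.042, 0.453, 0, -68.411, -14.817], TCP at [0.226, -0.582, 0.234] pointing down, gripper open.
Joint ranges: [-179.83, 179.83], [-69.29, 118.12], [-61.27, 80.66], [-181.25, 117.63], [-171.15, -9.14], [-177.46, 177.46]. Speed limits (degrees/s): [159.86, 159.86, 180, 180, 180, 180].

## Interface

Orientations are given as [roll, pitch, yaw] about the fixed x, y, z axes, in that order (R = Rz(yaw) Ry(pitch) Rx(roll)).
In Python, from station import bot, solver, sensors, imaging, job, nets gives the robot as it stands. Calls block until the motion is done:
- bot.move_ptp(position, orientation): joint-space move of the TCP to a pose.
- bot.movel(position, rotation=None, velocity=0.15): straight line of the TCP; rotation=None keeps the orientation; velocity is the mean speed in m/s.
- bot.set_joints(angles): joint-space move.
- bot.set_gripper(opening, strength=None): finger opening in m; strength is the grip in N (None keeps the last); returns when the fingers have stopped.
- bot.wait(seconds).
- solver.solve_ik(position, orientation): joint angles nearest the present ones, or None.
- sensors.sense(): the state.
- imaging.snapshot(name): name is "scene" or "top"; returns a dict with "color" (480x640x3 uint8, red, green, blue), "range_z" (480x640 float32, m along the optical axis (not along the pixel's ray), 0 where there is no reading), "mtx" (3x3 intrinsics, pixels), "eye" and "rotation" of the camera in the world. Camera axes: x right, y down, z forward; pixel columns grow to the right and rows downward; lengths in m; the calibration is good to about 2 mm. A picture is of the moment at which its call begins.
A pose or a line that the arm cannot do raises bot.Unreachable and nothing moves.
- job.hand_in(): hands the job in, once; it reports no verdict.
Trained networks look in a picture, given as the dict that the camera call returned (one of the last four; its "shot" number tells which), for a name from the list of things; names that differ only in an ending like _2 or _b are one class to them, and where a whole thing is asked for, a point or a joint stands for the part that bears it (a point fixed in the world has none). Each returns a list of dicts, best first, with "score" (0 to 1); they miss things now and then, are a little off and sometimes report something else, mostly with a low value. They report only what shows in the picture. A call takes as long as a camera call.
- nets.spot_in(picture, name): "at" ([x, y, z] in m, in world coordinates, good to about 4 mm: the middle of the surface that is visible of it).
- nets.cut_out(picture, name): "region" (480x640 bool, what is visible of it).
- nets.mark_of(picture, name): "at" ([x, y, z] in m, in world coordinates, good to about 4 mm: a listed point, or the origin of a listed thing).
The state is a dict: "time_s": time; "joint_positions": joint angles; "qd": joint speeds; "effort": joint torques, N m; "eef_pos": TCP position; "ee_rot": TCP orientation; "contact_force": force on the tool from outside, world axes, zero at the start; "wrist_torque": the same for the moment, N m; "width": finger opening in m.
Only numpy, scipy, OpenCV 4.12 (cv2) and the standard library are available. Lean on these libraries where they do the work, as an engineer would, in place of code of your own. Each camera call takes 0.05 s, during which the arm holds its last target.

## Task

Two palm-sugar cakes have set hard in the wooden mould. Lift the mould out of its enamel tray, turn it over above the white chopping board and rap it on the board until both cakes drop out; then lay the empty mould flat back in its tray and put both cakes in the open food keeper, leaving everything else where it stands.

Things in the scene. Friction and masses are not known exactly. Their poses are not given: they have to be found in the camera images.
- mould: a pale hardwood paddle mould, 206 mm long, 0.26 kg: a head 116 x 62 x 30 mm with two pockets in a row, and a straight handle behind it. Origin under the middle of the head, on the face without pockets; x from handle to nose, z out of the pocket mouths. The head spans x = -58 to 58 mm, the handle reaches x = -148 mm. Starts in the tray, pockets up, a cake stuck in each
- mould_handle (a point): the middle of the handle, 100 mm behind the middle of the head and 19 mm above the mould's underside (23 mm above the table at the start). The handle is 28 mm wide (y), 22 mm thick (z) and 90 mm long
- mould_nose (a point): the middle of the head's front edge on the pocket side, 158 mm ahead of mould_handle (mould x) and 11 mm from it (mould z). A hard knock here can turn the handle a little between the fingers
- cake_a: a hard dark brown palm-sugar cake, 36 g, 18 mm thick (z), 36 mm wide between parallel sides (y), 42 mm long at its wide face (z = 9 mm) and 30 mm at its narrow face (z = -9 mm) along x. Origin at its centre. Starts in the pocket nearer the nose, wide face at the mouth; may land any way up
- cake_b: the same kind of cake, in the pocket nearer the handle. Both cling to the pocket walls: turning the mould over and moving it smoothly does not free them; a brisk knock of the turned-over head on the board (0.2 to 0.5 m/s) does, in one or two knocks, slower ones in more
- tray: a fixed white enamel tray with a blue rim, outside 272 x 150 mm (x, y), floor 4 mm thick, rim 16 mm high. Origin under its middle, on the table. The mould starts in it with its x nearly along the tray's x
- board: a fixed white plastic chopping board 220 x 220 x 18 mm lying on the table; origin under its middle
- board_top (a point): the middle of the board's top face, 18 mm above the table
- keeper: a pale translucent open food keeper, outside 150 x 200 x 55 mm (x, y, z), walls and floor 3 mm. Loose, 0.35 kg. Origin under its middle, z up
- keeper_in (a point): the middle of the keeper's inner floor, 3 mm above the table; axes as the keeper's
- mortar: a grey stone mortar, 144 mm across and 85 mm high, with its pestle leaning out to 135 mm; origin under its middle. To be left alone
- plates: two stacked white enamel plates with blue rims, 210 mm across, 28 mm high; origin under the middle. To be left alone
- spoon: a steel spoon 180 mm long lying on the table; origin under its middle. To be left alone
- keeper_lid: the pale green lid of the food keeper, 153 x 203 x 10 mm, lying flat on the table; origin under its middle. To be left alone
- mug: a blue enamel mug 80 mm across and 80 mm high; origin under its middle. To be left alone
- jar: an amber jar with a red cap, 62 mm across and 100 mm high; origin under its middle. To be left alone

How it is judged:
By the outcome, as a careful person would: the job done as asked, in the order asked, and still so for the second after the job is handed in, with the robot touching nothing.
It also fails if it takes over 72 s, if anything falls off the work surface, if the arm or the gripper's body presses on something with over 40 N, if the wrist force passes 120 N, or if a joint passes its speed limit or range.

## Working session

There is one attempt and no reset: what is moved stays moved. The work goes in short steps, each a Python script; the robot and the scene stay as the last script left them, time stands still between calls to the robot, and variables do not carry over. Pictures are saved under pics/ and viewed, and the job is handed in when it is done.

```bash
mkdir -p pics; ls
cat > h.py <<'E'
import numpy as np, cv2
from station import bot, solver, sensors, imaging, job, nets
def save(p,name): cv2.imwrite(f'pics/{name}.png',cv2.cvtColor(p['color'],cv2.COLOR_RGB2BGR))
def cloud(p):
    z=p['range_z'];K=np.array(p['mtx']);v,u=np.mgrid[0:480,0:640]
    P=np.stack([(u-K[0,2])/K[0,0]*z,(v-K[1,2])/K[1,1]*z,z],-1)
    W=P@np.array(p['rotation']).T+np.array(p['eye']); W[z<=0]=np.nan
    return W
def st():
    s=sensors.sense(); print({k:np.round(s[k],3).tolist() for k in ('time_s','joint_positions','eef_pos','ee_rot','contact_force','width')})
E
python3 - <<'E'
from h import *
for n in('scene','top'):
    p=imaging.snapshot(n);save(p,n+'0');print(n,p['eye'],p['rotation'],p['mtx'])
    for k in ['mould','mould_handle','mould_nose','cake_a','tray','board','board_top','keeper','keeper_in','mortar','plates','mug','jar','spoon','keeper_lid']:
        r=nets.mark_of(p,k);print(k,[(np.round(x['at'],3).tolist(),round(x['score'],2)) for x in r[:3]])
st()
E
```

```text
pics
scene [ 1.18699357 -0.46330546  0.80806071] [-132.77596761    0.69868531   44.07745112] [[464.47106803   0.         324.60048944]
 [  0.         464.47106803 239.56010271]
 [  0.           0.           1.        ]]
mould [([0.463, -0.308, 0.002], 0.61)]
mould_handle [([0.462, -0.409, 0.016], 0.66)]
mould_nose [([0.46, -0.254, 0.036], 0.7)]
cake_a [([0.46, -0.284, 0.024], 0.77), ([0.459, -0.337, 0.025], 0.53)]
tray [([0.462, -0.358, -0.003], 0.98)]
board [([0.526, 0.028, 0.0], 0.92)]
board_top [([0.525, 0.027, 0.021], 0.9)]
keeper [([0.489, 0.37, 0.002], 0.94), ([0.459, -0.28, 0.026], 0.53)]
keeper_in [([0.49, 0.376, -0.0], 0.58)]
mortar [([0.774, -0.151, 0.002], 0.57)]
plates [([0.761, 0.227, 0.003], 0.56)]
mug [([0.468, 0.61, 0.003], 0.97)]
jar [([0.795, -0.013, 0.001], 0.67)]
spoon [([0.797, 0.076, -0.002], 0.82), ([0.466, -0.408, 0.017], 0.44), ([0.486, 0.373, -0.0], 0.41)]
keeper_lid [([0.465, -0.412, 0.018], 0.52)]
top [0.3631409  0.1175498  1.41071822] [-1.69125561e+02  1.21392170e-01 -8.83801399e+01] [[553.76021436   0.         317.78616027]
 [  0.         553.76021436 24
[... 415 characters left out ...]
, 0.56), ([0.771, -0.154, 0.001], 0.29)]
board_top [([0.531, 0.023, 0.018], 0.81)]
keeper [([0.485, 0.37, -0.002], 0.98)]
keeper_in [([0.49, 0.369, 0.004], 0.82), ([0.46, -0.335, 0.021], 0.48)]
mortar [([0.769, -0.156, 0.0], 0.71)]
plates [([0.763, 0.23, -0.001], 0.82)]
mug [([0.468, 0.615, 0.004], 0.64)]
jar [([0.797, -0.009, -0.001], 0.91)]
spoon [([0.799, 0.076, 0.0], 0.76), ([0.486, 0.374, -0.001], 0.45)]
keeper_lid [([0.735, -0.353, 0.001], 0.77), ([0.528, 0.019, 0.0], 0.3)]
{'time_s': 1.6, 'joint_positions': [-53.939, 22.044, 0.454, -0.002, -68.411, -14.817], 'eef_pos': [0.226, -0.583, 0.234], 'ee_rot': [179.998, 0.001, -158.757], 'contact_force': [0.47, -0.745, 0.751], 'width': 0.087}
```

View pics/scene0.png

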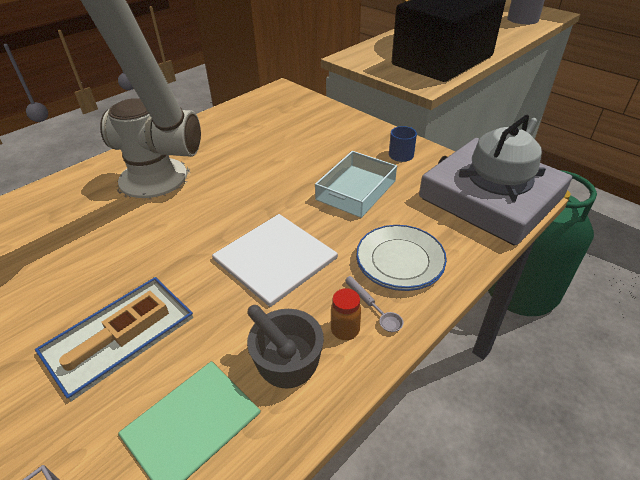

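View pics/top0.png

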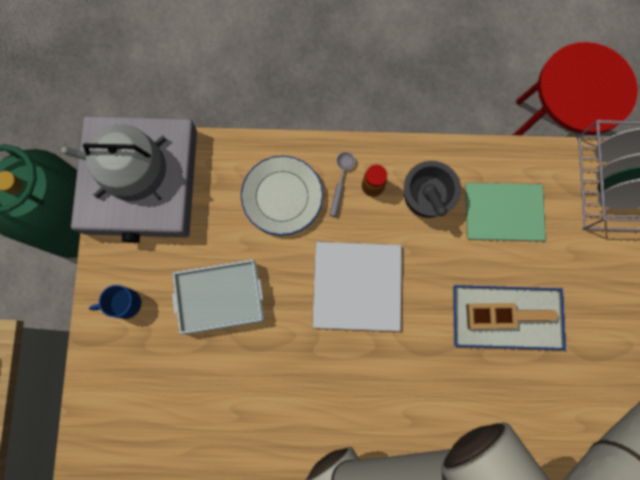

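```bash
cat >> h.py <<'E'
from scipy.spatial.transform import Rotation as Rn
def cloud(p):
    z=p['range_z'];K=np.array(p['mtx']);v,u=np.mgrid[0:480,0:640]
    P=np.stack([(u-K[0,2])/K[0,0]*z,(v-K[1,2])/K[1,1]*z,z],-1)
    R=Rn.from_euler('xyz',p['rotation'],degrees=True).as_matrix()
    W=P@R.T+np.array(p['eye']); W[z<=0]=np.nan
    return W
def rect(pts):
    (c,s,a)=cv2.minAreaRect((pts[:,:2]*1000).astype(np.float32)); return np.round(c,1),np.round(s,1),round(a,1)
E
python3 - <<'E'
from h import *
for n in('scene','top'):
    p=imaging.snapshot(n);W=cloud(p)
    for k in ['mould','tray','board','keeper']:
        r=nets.cut_out(p,k)[0];m=r['region'];Q=W[m];Q=Q[~np.isnan(Q[:,0])]
        print(n,k,round(r['score'],2),len(Q),rect(Q),np.round(np.percentile(Q[:,2],[2,20,50,80,98]),3))
        if k=='mould':
            h=Q[(Q[:,1]<-0.375)&(Q[:,2]>.026)];hd=Q[(Q[:,1]>-.36)&(Q[:,2]>.027)]
            print('handle',rect(h),np.median(h[:,2]),'head',rect(hd),np.median(hd[:,2]))
            d=Q[Q[:,2]>.026];c=d[:,:2].mean(0);u=np.linalg.svd(d[:,:2]-c)[2][0];print('pca yaw',np.degrees(np.arctan2(u[1],u[0])),c)
            ys=np.arange(-.45,-.25,.02); print([(round(y,2),round(float(np.median(Q[abs(Q[:,1]-y)<.01][:,0])),4)) for y in ys])
print()
# ik tests
def tool(yaw,pitchdown,flip):
    # tool z: heading yaw, pitched down by pitchdown ; jaw y horizontal, perpendicular
    c,s=np.cos(np.radians(yaw)),np.sin(np.radians(yaw));pd=np.radians(pitchdown)
    z=np.array([np.cos(pd)*c,np.cos(pd)*s,-np.sin(pd)])
    y=np.array([-s,c,0])*(-1 if flip else 1); x=np.cross(y,z)
    return Rn.from_matrix(np.stack([x,y,z],1)).as_euler('xyz',degrees=True)
for pdn in (30,35,40,45):
  for f in(0,1):
    e=tool(91.5,pdn,f); q=solver.solve_ik([.463,-.409,.03],e.tolist()); print(pdn,f,None if q is None else np.round(q,1))
E
```

```text
scene mould 0.94 2439 (array([ 448.6, -360. ]), array([ 98.8, 219.3]), 1.3) [0.002 0.018 0.031 0.033 0.035]
handle (array([ 467.6, -421.9]), array([30.4, 93.8]), 2.0) 0.0321607778982157 head (array([ 462.4, -305.1]), array([ 68.2, 110.3]), 1.6) 0.032141215746787744
pca yaw -87.91392181723754 [ 0.46729238 -0.35518426]
[(np.float64(-0.45), 0.4761), (np.float64(-0.43), 0.4759), (np.float64(-0.41), 0.4744), (np.float64(-0.39), 0.4742), (np.float64(-0.37), 0.4743), (np.float64(-0.35), 0.4904), (np.float64(-0.33), 0.4916), (np.float64(-0.31), 0.4786), (np.float64(-0.29), 0.4889), (np.float64(-0.27), 0.4868)]
scene tray 0.81 6123 (array([ 451.2, -351.6]), array([284.9, 178.7]), 89.1) [-0.001  0.002  0.003  0.013  0.019]
scene board 0.66 6119 (array([530. ,  31.2]), array([235.8, 223.2]), 89.7) [0.005 0.015 0.016 0.018 0.02 ]
scene keeper 0.6 3515 (array([459.9, 404.8]), array([202.5, 298.1]), 10.4) [-0.002  0.002  0.018  0.043  0.056]
top mould 0.71 1222 (array([ 463.7, -357.5]), array([ 61.9, 217.6]), 2.5) [0.01  0.03  0.033 0.036 0.039]
handle (array([ 465.3, -420.8]), array([27.2, 91. ])
[... 454 characters left out ...]
 tray 0.79 5246 (array([ 463.4, -357.8]), array([161.1, 286.1]), 0.3) [-0.002  0.002  0.005  0.01   0.023]
top board 0.7 7502 (array([528.9,  25.3]), array([223.5, 225.4]), 0.4) [0.012 0.016 0.018 0.021 0.024]
top keeper 0.6 5366 (array([486.4, 379.7]), array([164.3, 230.7]), 15.0) [-0.003  0.001  0.004  0.023  0.059]

30 0 [ -45.9   57.7   29.9  -38.4 -109.3   50.6]
30 1 [ -45.9   57.7   29.9  -38.4 -109.3 -129.4]
35 0 [ -44.9   55.4   27.1  -35.7 -104.5   51.2]
35 1 [ -44.9   55.4   27.1  -35.7 -104.5 -128.8]
40 0 [-43.8  53.   24.1 -33.1 -99.5  51.4]
40 1 [ -43.8   53.    24.1  -33.1  -99.5 -128.6]
45 0 [-42.6  50.7  21.  -30.6 -94.4  51.3]
45 1 [ -42.6   50.7   21.   -30.6  -94.4 -128.7]
```

```bash
cat >> h.py <<'E'
P_=np.radians(35)
M=np.stack([np.cross([0,-1,0],[np.cos(P_),0,-np.sin(P_)]),[0,-1,0],[np.cos(P_),0,-np.sin(P_)]],1).astype(float)
GX,GZ=-0.100,0.023   # grasp point in mould frame
def Rm(yaw,beta=0,flip=False):
    R=Rn.from_euler('z',yaw,degrees=True)*Rn.from_euler('y',beta,degrees=True)
    if flip: R=R*Rn.from_euler('x',180,degrees=True)
    return R.as_matrix()
def pose_from(mould_pt_local,world,R,extra=0.0):
    """TCP pose placing mould point at world, mould rotation R; extra: pitch slip of mould in fingers (deg about mould y)"""
    o=np.array(world)-R@np.array(mould_pt_local)
    g=o+R@np.array([GX,0,GZ]); T=R@Rn.from_euler('y',extra,degrees=True).as_matrix().T@M
    return (g+0.008*T[:,2]).tolist(), Rn.from_matrix(T).as_euler('xyz',degrees=True).tolist()
NOSE=[.058,0,.030]
E
python3 - <<'E'
from h import *
R=Rm(92)
for w in ([.4613,-.309,.004],[.4613,-.309,.13],[.4613,-.309,.22]):
    a=pose_from([0,0,0],w,R);q=solver.solve_ik(*a);print(np.round(a[0],3),np.round(a[1],1),None if q is None else np.round(q,1))
for yaw in(60,75,90,105,120):
  for b in(25,32,40):
    for nz in (.018,.1):
      c=np.array([.528,.025]);d=np.array([np.cos(np.radians(yaw)),np.sin(np.radians(yaw))])
      a=pose_from(NOSE,[*(c+.05*d),nz],Rm(yaw,b,True));q=solver.solve_ik(*a);print(yaw,b,nz,np.round(a[0],3),np.round(a[1],1),None if q is None else np.round(q,1))
E
```

```text
[ 0.465 -0.402  0.022] [-180.  -55.   92.] [ -44.4   55.6   26.3  -35.6 -103.7 -128.3]
[ 0.465 -0.402  0.148] [-180.  -55.   92.] [ -44.6   47.7   29.8  -37.7 -112.9 -135.2]
[ 0.465 -0.402  0.238] [-180.  -55.   92.] [ -45.    43.3   35.   -40.5 -120.6 -141.7]
60 25 0.018 [ 0.487 -0.046  0.093] [-0. 80. 60.] [ -39.3   54.1  -15.8  -84.7 -102.6   69.7]
60 25 0.1 [ 0.487 -0.046  0.175] [-0. 80. 60.] [ -39.8   43.6  -17.6  -86.2 -103.5   60.8]
60 32 0.018 [ 0.492 -0.038  0.108] [-0. 87. 60.] [-38.2  47.5 -17.4 -83.8 -96.2  65. ]
60 32 0.1 [ 0.492 -0.038  0.19 ] [-0. 87. 60.] [-38.5  37.1 -17.9 -84.7 -97.4  55.1]
60 40 0.018 [ 0.499 -0.026  0.124] [-180.   85. -120.] [-35.9  40.1 -18.4 -82.4 -88.8  58.7]
60 40 0.1 [ 0.499 -0.026  0.206] [-180.   85. -120.] [-35.9  29.9 -17.7 -82.3 -90.2  47.9]
75 25 0.018 [ 0.507 -0.055  0.093] [-0. 80. 75.] [ -34.5   55.1   -4.   -78.3 -108.5   59.3]
75 25 0.1 [ 0.507 -0.055  0.175] [-0. 80. 75.] [ -35.1   46.2   -5.5  -80.4 -110.2   51.6]
75 32 0.018 [ 0.509 -0.045  0.108] [-0. 87. 75.] [ -33.4   49.5   -5.7  -76.5 -102.9   56.2]
75 32 0.1 [ 0.509 -0.0
[... 1274 characters left out ...]
-62.5 -114.5   44.6]
105 40 0.1 [ 0.543 -0.032  0.206] [-180.   85.  -75.] [ -21.5   44.3   15.1  -65.5 -118.4   37.1]
120 25 0.018 [ 0.569 -0.046  0.093] [ -0.  80. 120.] [ -18.1   64.6   29.7  -67.2 -134.5   39.8]
120 25 0.1 [ 0.569 -0.046  0.175] [ -0.  80. 120.] [ -19.    57.9   28.7  -72.  -137.2   32.5]
120 32 0.018 [ 0.564 -0.038  0.108] [ -0.  87. 120.] [ -16.9   60.2   27.1  -62.6 -129.8   41.8]
120 32 0.1 [ 0.564 -0.038  0.19 ] [ -0.  87. 120.] [ -17.8   53.7   27.2  -67.1 -133.2   34.4]
120 40 0.018 [ 0.557 -0.026  0.124] [-180.   85.  -60.] [ -15.3   55.    23.8  -57.8 -124.1   43.4]
120 40 0.1 [ 0.557 -0.026  0.206] [-180.   85.  -60.] [ -16.    48.9   25.   -61.9 -128.3   36. ]
```

Run:
```python
from h import *
R=Rm(92)
A=pose_from([0,0,0],[.4613,-.309,.12],R);B=pose_from([0,0,0],[.4613,-.309,.004],R)
bot.set_gripper(.06)
bot.move_ptp(*A);st()
bot.movel(B[0],B[1],velocity=.12);st()
p=imaging.snapshot('scene');save(p,'g1')
bot.set_gripper(.0,60);st()
C=pose_from([0,0,0],[.4613,-.309,.06],R)
bot.movel(C[0],velocity=.1);st()
p=imaging.snapshot('scene');save(p,'g2')
for k in('mould_nose','mould','mould_handle'):
  for n in('scene','top'):
    q=imaging.snapshot(n);print(n,k,[(np.round(x['at'],3).tolist(),round(x['score'],2)) for x in nets.mark_of(q,k)[:2]])
```

```text
{'time_s': 4.692, 'joint_positions': [-44.599, 48.242, 29.355, -37.405, -112.128, -134.561], 'eef_pos': [0.464, -0.403, 0.139], 'ee_rot': [179.953, -54.949, 92.036], 'contact_force': [0.285, -0.322, -0.034], 'width': 0.06}
{'time_s': 5.808, 'joint_positions': [-44.358, 55.572, 26.399, -35.565, -103.671, -128.269], 'eef_pos': [0.465, -0.403, 0.023], 'ee_rot': [179.862, -54.905, 92.124], 'contact_force': [0.324, 0.723, 0.76], 'width': 0.06}
{'time_s': 6.517, 'joint_positions': [-44.353, 55.637, 26.342, -35.587, -103.658, -128.271], 'eef_pos': [0.465, -0.402, 0.022], 'ee_rot': [179.978, -54.996, 92.015], 'contact_force': [0.314, 0.175, 0.648], 'width': 0.028}
{'time_s': 7.225, 'joint_positions': [-44.443, 51.867, 27.296, -36.312, -107.524, -131.097], 'eef_pos': [0.465, -0.402, 0.078], 'ee_rot': [179.983, -54.997, 91.995], 'contact_force': [-0.539, -0.002, -4.589], 'width': 0.027}
scene mould_nose [([0.459, -0.253, 0.094], 0.71)]
top mould_nose [([0.459, -0.249, 0.09], 0.82)]
scene mould [([0.526, 0.024, -0.002], 0.74), ([0.463, -0.308, 0.059], 0.65)]
top mould [([0.462, -0.312, 0.062], 0.91)]
scene mould_handle [([0.463, -0.409, 0.077], 0.59)]
top mould_handle []
```

```bash
cd pics; python3 -c "
import cv2,numpy as np
a=[cv2.resize(cv2.imread(f'g{i}.png')[200:420,0:260],None,fx=1.5,fy=1.5) for i in(1,2)]
cv2.imwrite('g12.png',np.hstack(a))"
```

```text
(no output)
```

View pics/g12.png

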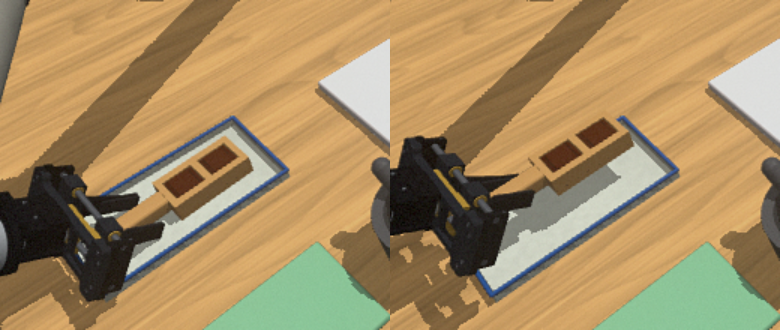

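```bash
python3 - <<'E'
from h import *
R=Rm(92)
C=pose_from([0,0,0],[.4613,-.309,.22],R); bot.movel(C[0],C[1],velocity=.25)
F=Rm(90,30,True)
c=[.528,.07]
U=pose_from(NOSE,[*c,.12],F); bot.move_ptp(*U); st()
for n in('scene','top'):
    q=imaging.snapshot(n);save(q,'f_'+n)
    for k in('mould_nose','mould_handle'):print(n,k,[(np.round(x['at'],3).tolist(),round(x['score'],2)) for x in nets.mark_of(q,k)[:2]])
E
cd pics; python3 -c "
import cv2,numpy as np
a=[cv2.imread('f_scene.png')[100:340,100:420],cv2.imread('f_top.png')[180:420,280:600]]
cv2.imwrite('f.png',np.hstack(a))"
```

```text
{'time_s': 11.35, 'joint_positions': [-29.695, 44.632, 6.277, -74.611, -116.153, 40.626], 'eef_pos': [0.528, -0.056, 0.206], 'ee_rot': [0.042, 85.025, 90.038], 'contact_force': [0.244, 0.056, -2.743], 'width': 0.027}
scene mould_nose [([0.527, 0.068, 0.123], 0.86)]
scene mould_handle [([0.526, -0.062, 0.205], 0.93)]
top mould_nose [([0.53, 0.071, 0.123], 0.67)]
top mould_handle [([0.531, -0.061, 0.209], 0.61), ([0.529, 0.022, 0.004], 0.19)]
```

View pics/f.png

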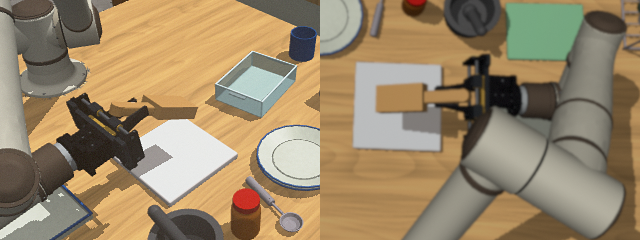

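```bash
python3 - <<'E'
from h import *
F=Rm(90,30,True); c=[.528,.07]
U=pose_from(NOSE,[*c,.072],F); D=pose_from(NOSE,[*c,.014],F); H=pose_from(NOSE,[*c,.10],F)
bot.movel(U[0],velocity=.2)
bot.movel(D[0],velocity=.3); st()
bot.movel(H[0],velocity=.2); bot.wait(.2); st()
for n in('scene','top'):
    q=imaging.snapshot(n);save(q,'k1_'+n)
    for k in('mould_nose','mould_handle','cake_a'):print(n,k,[(np.round(x['at'],3).tolist(),round(x['score'],2)) for x in nets.mark_of(q,k)[:3]])
E
cd pics; python3 -c "
import cv2,numpy as np
a=[cv2.imread('k1_scene.png')[100:340,100:420],cv2.imread('k1_top.png')[180:420,280:600]]
cv2.imwrite('k1.png',np.hstack(a))"
```

```text
{'time_s': 12.383, 'joint_positions': [-28.852, 54.538, 6.762, -71.179, -112.812, 50.323], 'eef_pos': [0.528, -0.056, 0.1], 'ee_rot': [-0.056, 84.994, 89.947], 'contact_force': [0.853, 0.665, -2.634], 'width': 0.028}
{'time_s': 13.167, 'joint_positions': [-29.486, 46.571, 6.075, -73.855, -115.478, 42.664], 'eef_pos': [0.528, -0.055, 0.184], 'ee_rot': [1.908, 84.923, 91.906], 'contact_force': [-0.221, 0.002, -3.36], 'width': 0.028}
scene mould_nose [([0.531, 0.07, 0.103], 0.7), ([0.522, 0.027, 0.018], 0.25), ([0.527, 0.042, 0.029], 0.17)]
scene mould_handle [([0.527, -0.06, 0.181], 0.62)]
scene cake_a [([0.526, 0.043, 0.028], 0.49)]
top mould_nose [([0.529, 0.074, 0.104], 0.6)]
top mould_handle [([0.532, -0.058, 0.189], 0.91)]
top cake_a []
```

View pics/k1.png

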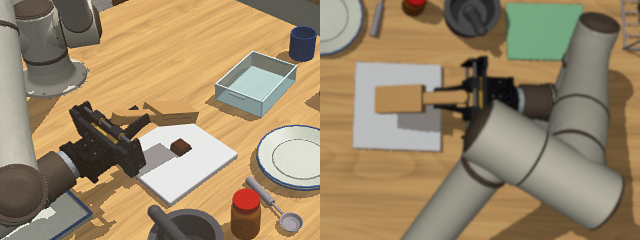

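```bash
python3 - <<'E'
from h import *
F=Rm(90,30,True); c=[.466,.075]
U=pose_from(NOSE,[*c,.072],F); D=pose_from(NOSE,[*c,.014],F); H=pose_from(NOSE,[*c,.11],F)
bot.movel(pose_from(NOSE,[*c,.10],F)[0],U[1],velocity=.2)
bot.movel(U[0],velocity=.2)
bot.movel(D[0],velocity=.33); st()
bot.movel(H[0],velocity=.2); bot.wait(.2); st()
for n in('scene','top'):
    q=imaging.snapshot(n);save(q,'k2_'+n)
    for k in('mould_nose','mould_handle','cake_a'):print(n,k,[(np.round(x['at'],3).tolist(),round(x['score'],2)) for x in nets.mark_of(q,k)[:3]])
E
cd pics; python3 -c "
import cv2,numpy as np
a=[cv2.imread('k2_scene.png')[100:340,100:420],cv2.imread('k2_top.png')[180:420,280:600]]
cv2.imwrite('k2.png',np.hstack(a))"
```

```text
{'time_s': 14.642, 'joint_positions': [-30.392, 52.833, -1.465, -67.396, -111.48, 57.146], 'eef_pos': [0.466, -0.05, 0.099], 'ee_rot': [1.25, 84.913, 91.269], 'contact_force': [-0.278, -0.396, -2.747], 'width': 0.028}
{'time_s': 15.475, 'joint_positions': [-31.194, 43.04, -2.027, -70.445, -115.269, 47.919], 'eef_pos': [0.466, -0.05, 0.195], 'ee_rot': [1.758, 84.925, 91.756], 'contact_force': [0.429, 0.038, -1.911], 'width': 0.028}
scene mould_nose [([0.467, 0.078, 0.118], 0.62)]
scene mould_handle [([0.449, -0.015, 0.027], 0.65), ([0.464, -0.057, 0.193], 0.59)]
scene cake_a [([0.528, 0.046, 0.028], 0.62), ([0.449, -0.016, 0.03], 0.62)]
top mould_nose [([0.468, 0.082, 0.115], 0.77)]
top mould_handle [([0.467, -0.057, 0.2], 0.96)]
top cake_a [([0.529, 0.039, 0.027], 0.71), ([0.45, -0.015, 0.025], 0.57)]
```

View pics/k2.png

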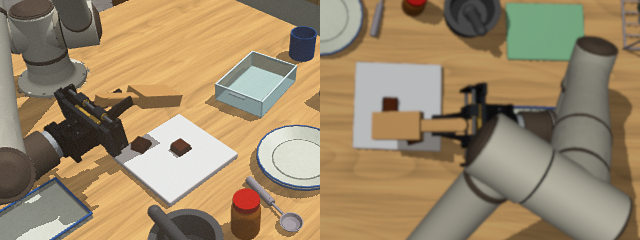

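```bash
python3 - <<'E'
from h import *
F=Rm(90,30,True)
h=pose_from(NOSE,[.466,.06,.16],F); bot.movel(h[0],h[1],velocity=.25)
R=Rm(91.2); A=pose_from([0,0,0],[.4625,-.309,.20],R,2.7)
bot.move_ptp(*A)
A=pose_from([0,0,0],[.4625,-.309,.09],R,2.7); bot.movel(A[0],A[1],velocity=.2); st()
for n in('top','scene'):
    q=imaging.snapshot(n);W=cloud(q);save(q,'t_'+n)
    for k in('mould_nose','mould_handle','mould'):print(n,k,[(np.round(x['at'],3).tolist(),round(x['score'],2)) for x in nets.mark_of(q,k)[:2]])
    Q=W.reshape(-1,3);Q=Q[~np.isnan(Q[:,0])];Q=Q[(abs(Q[:,0]-.4625)<.028)&(Q[:,1]>-.365)&(Q[:,1]<-.252)&(Q[:,2]>.108)&(Q[:,2]<.135)]
    if len(Q)>50:
        d=Q-Q.mean(0);a=np.linalg.lstsq(np.c_[d[:,:2],np.ones(len(d))],d[:,2],rcond=None)[0];print(n,len(Q),Q.mean(0),'tilt x,y deg',np.degrees(np.arctan(a[:2])))
    m=nets.cut_out(q,'mould')
    if m:
        Q=W[m[0]['region']];Q=Q[~np.isnan(Q[:,0])];hd=Q[(Q[:,1]>-.36)&(Q[:,2]>.11)]
        print('head',rect(hd),len(hd))
E
cd pics; python3 -c "
import cv2,numpy as np
a=[cv2.imread('t_scene.png')[200:440,0:320],cv2.imread('t_top.png')[180:420,320:640]]
cv2.imwrite('t.png',np.hstack(a))"
```

```text
{'time_s': 19.625, 'joint_positions': [-45.31, 50.976, 29.374, -38.778, -111.861, -133.522], 'eef_pos': [0.465, -0.403, 0.11], 'ee_rot': [179.884, -57.614, 91.33], 'contact_force': [-0.5, 0.841, -1.685], 'width': 0.028}
top mould_nose [([0.462, -0.25, 0.118], 0.74)]
top mould_handle [([0.467, -0.409, 0.108], 0.85)]
top mould [([0.458, -0.315, 0.093], 0.91)]
top 440 [ 0.46771635 -0.29266931  0.11875933] tilt x,y deg [ 1.32180903 -0.25886078]
head (array([ 458.4, -271. ]), array([ 68.7, 180.3]), 2.5) 576
scene mould_nose [([0.462, -0.254, 0.12], 0.89), ([0.451, -0.017, 0.028], 0.43)]
scene mould_handle [([0.462, -0.411, 0.106], 0.76)]
scene mould [([0.466, -0.309, 0.09], 0.79)]
scene 804 [ 0.45837938 -0.30891556  0.11722663] tilt x,y deg [ 2.7303249  -0.64833049]
head (array([ 463.8, -305.4]), array([ 67.3, 109.2]), 0.9) 1019
```

View pics/t.png

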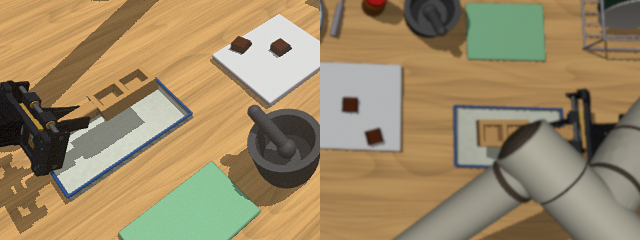

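```bash
python3 - <<'E'
from h import *
R=Rm(91.2)
A=pose_from([0,0,0],[.4625,-.309,.012],R,2.7); bot.movel(A[0],A[1],velocity=.15)
A=pose_from([0,0,0],[.4625,-.309,.005],R,2.7); bot.movel(A[0],A[1],velocity=.04); st()
bot.set_gripper(.055); st()
A=pose_from([0,0,0],[.4625,-.309,.16],R,2.7); bot.movel(A[0],A[1],velocity=.25); st()
for n in('top','scene'):
    q=imaging.snapshot(n);W=cloud(q);save(q,'u_'+n)
    for k in('mould_nose','mould_handle','mould','cake_a'):print(n,k,[(np.round(x['at'],3).tolist(),round(x['score'],2)) for x in nets.mark_of(q,k)[:2]])
    hsv=cv2.cvtColor(q['color'],cv2.COLOR_RGB2HSV)
    with np.errstate(invalid='ignore'):
      g=(W[...,2]>.028)&(W[...,2]<.05)&(abs(W[...,0]-.528)<.12)&(abs(W[...,1]-.025)<.12)
    nl,lab,sts,_=cv2.connectedComponentsWithStats(g.astype(np.uint8))
    for i in range(1,nl):
        if sts[i,4]>25:
            Q=W[lab==i];print(n,sts[i,4],rect(Q),np.round(np.percentile(Q[:,2],[5,50,95]),4))
E
cd pics; python3 -c "
import cv2,numpy as np
a=[cv2.resize(cv2.imread('u_scene.png')[200:320,200:350],None,fx=2.6,fy=2.6,interpolation=2),cv2.resize(cv2.imread('u_top.png')[230:350,300:450],None,fx=2.6,fy=2.6,interpolation=2)]
b=[cv2.imread('u_scene.png')[200:440,0:390],cv2.imread('u_top.png')[180:420,250:640]]
cv2.imwrite('u.png',np.vstack([np.hstack(a),np.hstack(b)]))"
```

```text
{'time_s': 21.117, 'joint_positions': [-45.134, 56.599, 27.582, -37.379, -105.964, -128.883], 'eef_pos': [0.465, -0.402, 0.024], 'ee_rot': [179.944, -57.678, 91.248], 'contact_force': [0.122, -0.122, -3.231], 'width': 0.027}
{'time_s': 21.892, 'joint_positions': [-45.135, 56.64, 27.574, -37.373, -105.963, -128.882], 'eef_pos': [0.464, -0.402, 0.024], 'ee_rot': [-179.988, -57.708, 91.192], 'contact_force': [0.227, -0.401, -0.474], 'width': 0.055}
{'time_s': 22.658, 'joint_positions': [-45.547, 47.097, 32.006, -40.67, -117.189, -138.117], 'eef_pos': [0.464, -0.402, 0.177], 'ee_rot': [-179.843, -57.83, 91.044], 'contact_force': [0.38, 0.192, -1.107], 'width': 0.055}
top mould_nose [([0.46, -0.25, 0.034], 0.98), ([0.797, -0.005, -0.001], 0.57)]
top mould_handle [([0.468, -0.41, 0.024], 0.72)]
top mould [([0.462, -0.313, 0.008], 0.97), ([0.465, 0.613, 0.006], 0.46)]
top cake_a [([0.526, 0.04, 0.027], 0.47), ([0.453, -0.017, 0.025], 0.46)]
top 204 (array([529.7,  46.3]), array([36.5, 35.9]), 87.2) [0.0307 0.0355 0.0404]
top 211 (array([451.5, -15. ]), array([35.9, 36.4]), 15.8) [0.0304 0.0356 0.0402]
scene mould_nose [([0.462, -0.255, 0.036], 0.87), ([0.734, -0.361, -0.0], 0.7)]
scene mould_handle [([0.464, -0.412, 0.016], 0.76)]
scene mould [([0.465, -0.309, 0.006], 0.93)]
scene cake_a [([0.529, 0.044, 0.026], 0.77), ([0.45, -0.018, 0.028], 0.75)]
scene 173 (array([453.5, -17.6]), array([39.2, 35.8]), 18.2) [0.0291 0.0341 0.0365]
scene 174 (array([530.9,  44.1]), array([34.7, 38. ]), 88.7) [0.0288 0.0342 0.0369]
```

View pics/u.png

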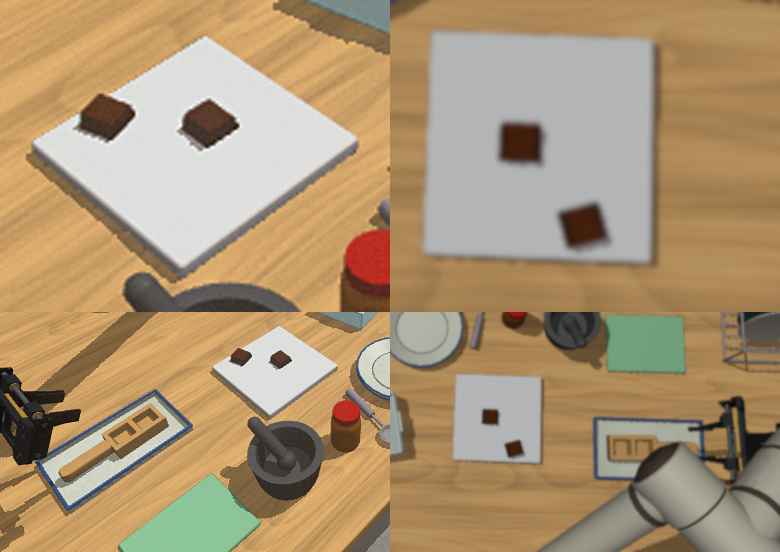

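```bash
cat >> h.py <<'E'
def dn(pos,jaw):
    best=None;q0=np.array(sensors.sense()['joint_positions'])
    for y in(jaw+90,jaw-90):
        y=(y+180)%360-180
        q=solver.solve_ik(list(pos),[180,0,y])
        if q is None: continue
        s=abs(np.array(q)-q0)[5]
        if best is None or s<best[0]: best=(s,[180,0,y],np.round(q,1))
    return best[1],best[2]
E
python3 - <<'E'
from h import *
q=imaging.snapshot('top');W=cloud(q)
with np.errstate(invalid='ignore'):
    g=(W[...,2]>.045)&(W[...,2]<.07)&(abs(W[...,0]-.488)<.13)&(abs(W[...,1]-.372)<.15)
print('keeper rim',rect(W[g]),g.sum())
for n in('top','scene'):
    q=imaging.snapshot(n)
    for k in('keeper','keeper_in'):print([(np.round(x['at'],3).tolist(),round(x['score'],2)) for x in nets.mark_of(q,k)[:1]])
o,j=dn([.530,.045,.14],-2);print(o,j)
bot.move_ptp([.530,.045,.14],o);st()
bot.set_gripper(.062)
bot.movel([.530,.045,.031],velocity=.15);st()
bot.set_gripper(0,25);st()
bot.movel([.530,.045,.15],velocity=.2);st()
q=imaging.snapshot('scene');save(q,'c1')
E
cd pics; python3 -c "
import cv2
cv2.imwrite('c1c.png',cv2.resize(cv2.imread('c1.png')[100:320,150:450],None,fx=2,fy=2))"
```

```text
keeper rim (array([488.8, 373.3]), array([153.1, 219.4]), 10.9) 793
[([0.488, 0.376, 0.0], 0.84)]
[([0.487, 0.373, 0.005], 0.92)]
[([0.492, 0.372, 0.003], 0.87)]
[([0.487, 0.377, -0.002], 0.56)]
[180, 0, -92] [ 22.3  18.2 -20.1   0.  -51.6 -24.3]
{'time_s': 25.242, 'joint_positions': [22.275, 18.231, -20.102, -0.011, -51.666, -24.362], 'eef_pos': [0.53, 0.045, 0.14], 'ee_rot': [179.997, 0.008, -92.094], 'contact_force': [0.07, -0.053, -0.335], 'width': 0.055}
{'time_s': 26.583, 'joint_positions': [22.342, 26.853, -26.408, 0.011, -36.693, -24.338], 'eef_pos': [0.53, 0.045, 0.031], 'ee_rot': [-179.956, 0.013, -91.988], 'contact_force': [0.021, 0.488, 0.125], 'width': 0.062}
{'time_s': 27.167, 'joint_positions': [22.335, 26.842, -26.427, 0.003, -36.727, -24.339], 'eef_pos': [0.53, 0.045, 0.031], 'ee_rot': [-179.995, 0.0, -92.001], 'contact_force': [0.352, 1.158, 0.073], 'width': 0.036}
{'time_s': 27.908, 'joint_positions': [22.336, 17.592, -19.535, -0.049, -52.988, -24.338], 'eef_pos': [0.529, 0.045, 0.149], 'ee_rot': [179.879, -0.012, -92.031], 'contact_force': [0.329, -0.301, -1.143], 'width': 0.036}
```

View pics/c1c.png

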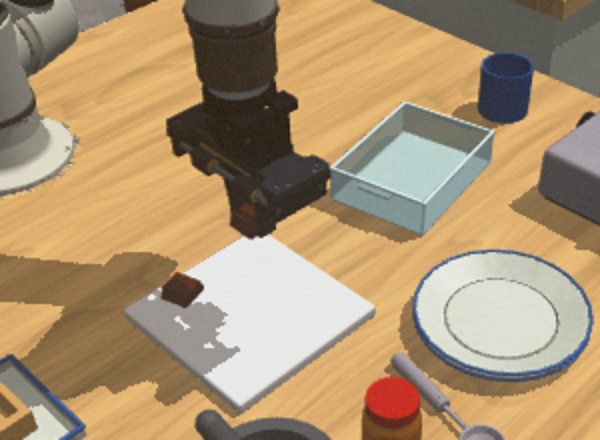

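```bash
python3 - <<'E'
from h import *
P=[.482,.413]
o,j=dn([*P,.16],8);print(o,j)
bot.move_ptp([*P,.16],o);st()
bot.movel([*P,.018],velocity=.17);st()
bot.set_gripper(.058);
bot.movel([*P,.15],velocity=.25);st()
B=[.452,-.0165]
o,j=dn([*B,.14],17);print(o,j)
bot.move_ptp([*B,.14],o)
bot.movel([*B,.031],velocity=.15);st()
bot.set_gripper(0,25);st()
bot.movel([*B,.15],velocity=.2);st()
q=imaging.snapshot('scene');save(q,'c2')
E
cd pics; python3 -c "
import cv2
cv2.imwrite('c2c.png',cv2.resize(cv2.imread('c2.png')[100:320,150:450],None,fx=2,fy=2))"
```

```text
[180, 0, -82] [ 55.2  26.2  -3.9   0.  -59.8 -47.2]
{'time_s': 29.35, 'joint_positions': [55.086, 26.206, -3.991, 0.002, -59.851, -47.164], 'eef_pos': [0.482, 0.412, 0.16], 'ee_rot': [179.969, -0.036, -82.077], 'contact_force': [-0.529, 0.09, 0.287], 'width': 0.036}
{'time_s': 30.333, 'joint_positions': [55.141, 35.25, -11.618, 0.017, -43.034, -47.172], 'eef_pos': [0.483, 0.413, 0.019], 'ee_rot': [-179.925, 0.064, -82.019], 'contact_force': [-0.221, 0.343, -0.496], 'width': 0.036}
{'time_s': 31.717, 'joint_positions': [55.172, 26.715, -4.701, -0.047, -58.612, -47.173], 'eef_pos': [0.482, 0.413, 0.15], 'ee_rot': [179.951, 0.007, -82.026], 'contact_force': [-0.068, -0.587, 0.124], 'width': 0.058}
[180, 0, -73] [ 18.6  11.  -30.6   0.  -48.5  -1.6]
{'time_s': 34.175, 'joint_positions': [18.64, 21.251, -37.518, 0.012, -31.204, -1.604], 'eef_pos': [0.452, -0.016, 0.031], 'ee_rot': [-179.972, -0.006, -72.953], 'contact_force': [0.496, 0.326, 0.766], 'width': 0.058}
{'time_s': 34.7, 'joint_positions': [18.597, 21.203, -37.549, 0.003, -31.23, -1.597], 'eef_pos': [0.452, -0.016, 0.031], 'ee_rot': [-179.981, -0.001, -72.997], 'contact_force': [-0.653, 0.489, 1.169], 'width': 0.036}
{'time_s': 35.442, 'joint_positions': [18.597, 10.227, -29.907, -0.045, -49.964, -1.6], 'eef_pos': [0.451, -0.017, 0.149], 'ee_rot': [179.901, 0.032, -73.032], 'contact_force': [-0.477, 0.531, -0.877], 'width': 0.036}
```

View pics/c2c.png

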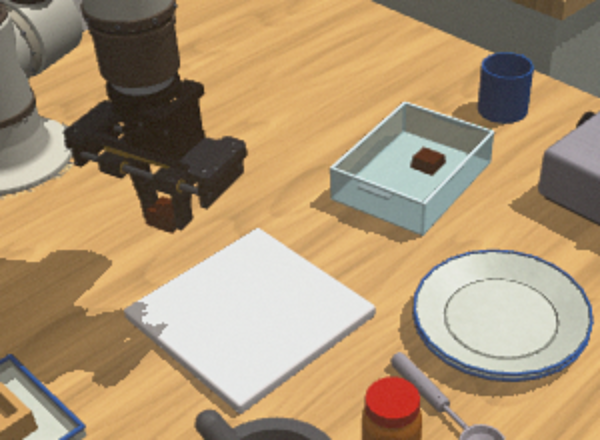

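Cake a sits in the keeper (about crop pixel 428,160) and cake b is held in the fingers; next comes placing b.

```bash
python3 - <<'E'
from h import *
P=[.494,.333]
o,j=dn([*P,.16],8);print(o,j)
bot.move_ptp([*P,.16],o)
bot.movel([*P,.018],velocity=.17);st()
bot.set_gripper(.058)
bot.movel([*P,.2],velocity=.25)
bot.move_ptp([.35,0,.3],[180,0,-90]);bot.wait(.3);st()
for n in('top','scene'):
    q=imaging.snapshot(n);save(q,'z_'+n)
    for k in('mould_nose','mould_handle','mould','cake_a','keeper','mug','plates','jar','mortar'):print(n,k,[(np.round(x['at'],3).tolist(),round(x['score'],2)) for x in nets.mark_of(q,k)[:2]])
E
cd pics; python3 -c "
import cv2,numpy as np
a=[cv2.imread('z_scene.png')[100:440,0:440],cv2.imread('z_top.png')[120:460,60:500]]
cv2.imwrite('z.png',cv2.resize(np.hstack(a),(800,309)))"
```

```text
[180, 0, -82] [ 49.5  22.7  -9.7   0.  -57.6 -41.5]
{'time_s': 37.8, 'joint_positions': [49.505, 32.443, -17.59, 0.015, -39.876, -41.542], 'eef_pos': [0.495, 0.333, 0.019], 'ee_rot': [-179.926, 0.052, -82.025], 'contact_force': [0.576, -0.643, -0.041], 'width': 0.036}
{'time_s': 41.092, 'joint_positions': [27.205, -9.324, -26.254, -0.003, -73.12, -27.169], 'eef_pos': [0.35, 0.0, 0.3], 'ee_rot': [179.953, -0.021, -89.965], 'contact_force': [-0.106, -0.248, 0.212], 'width': 0.058}
top mould_nose [([0.463, -0.248, 0.033], 0.72)]
top mould_handle [([0.468, -0.409, 0.026], 0.96)]
top mould [([0.462, -0.315, 0.008], 0.64), ([0.467, 0.616, 0.003], 0.42)]
top cake_a [([0.481, 0.408, 0.012], 0.75), ([0.495, 0.334, 0.01], 0.63)]
top keeper [([0.485, 0.372, -0.0], 0.64)]
top mug [([0.464, 0.615, 0.004], 0.7)]
top plates [([0.76, 0.227, -0.0], 0.95), ([0.736, -0.357, 0.002], 0.71)]
top jar [([0.796, -0.007, -0.001], 0.83), ([0.49, 0.371, 0.004], 0.65)]
top mortar [([0.77, -0.158, 0.002], 0.97), ([0.76, 0.229, 0.001], 0.43)]
scene mould_nose [([0.462, -0.253, 0.034], 0.91)]
scene mould_handle [([0.462, -0.407, 0.018], 0.66)]
scene mould [([0.464, -0.307, 0.004], 0.6)]
scene cake_a [([0.482, 0.414, 0.013], 0.45), ([0.492, 0.334, 0.012], 0.45)]
scene keeper [([0.526, 0.023, 0.001], 0.51)]
scene mug [([0.464, 0.607, 0.002], 0.66), ([0.731, -0.359, -0.003], 0.44)]
scene plates [([0.759, 0.231, -0.0], 0.7)]
scene jar [([0.795, -0.009, -0.002], 0.72)]
scene mortar [([0.774, -0.15, 0.002], 0.63)]
```

View pics/z_scene.png

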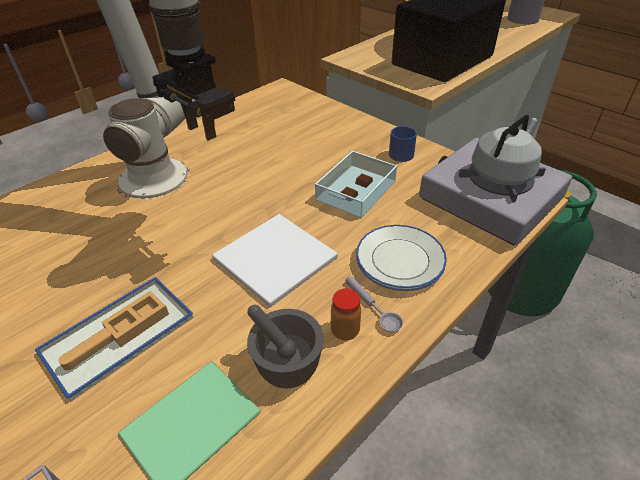

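View pics/z_top.png

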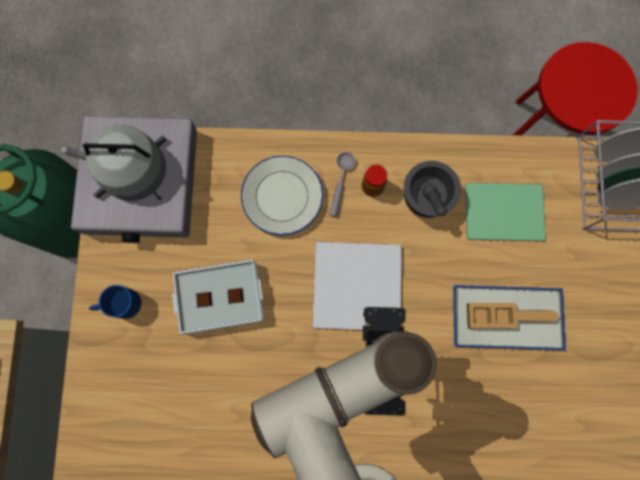

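The pictures show both cakes inside the keeper (top view, 204,300 and 236,296). The empty mould lies flat in its tray, pockets up (top view, 510,317), and everything else is where it stood.

```bash
python3 -c "
from h import *
print(job.hand_in());st()"
```

```text
the job is handed in; nothing more can be done
None
the job is handed in; nothing more can be done
```

The job is done and handed in at about 41 s of the 72 s limit.

- **Knocking out:** I gripped the mould by its handle, turned it over above the board and rapped the nose twice at about 0.3 m/s. One cake dropped out on each knock, and both landed on the board.
- **Mould:** The knocks turned the handle about 2.7° in the fingers. I allowed for this when laying the mould back in its tray, flat and pockets up.
- **Cakes:** I put both in the food keeper one after the other; the fingers closed to 36 mm on each, matching the cakes' parallel sides.

In the last pictures from both cameras:

- The cakes are on the keeper floor at about (0.482, 0.411) and (0.494, 0.334), with centres about 12 mm up.
- The mould is in its tray, within a few millimetres of where it started.
- The mug, plates, jar and mortar measured within a few millimetres of their starting positions. The spoon and lid I checked only by eye, and they looked unmoved.
- The gripper is clear and touching nothing.

One reading disagreed: the final scene-camera search for the keeper returned the board's position with a low score. The top camera found the keeper in place, and both pictures show it there.

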